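Release the locked lid of a grinder-polisher with its release pin

ROBOT

A 7-joint arm with a two-finger parallel gripper is mounted at the origin on the work surface. World frame = base frame: x ahead of the robot, y to its left, z up, the work surface at z = 0. Lengths are in m, angles in rad, forces in N, time in s.
With the tool pointing down it reaches from about 0.4 to 0.85 m from the base axis. Payload 4.5 kg.
Tool frame: the origin (TCP) lies on the centre line of the jaws, within the pads' length; the fingertips stand r.tip_extent ahead of it and the grasp point (between the pads) is the TCP (r.tip_extent is the distance from the TCP to the fingertips, in m); z points along the fingers, y is the line along which they close (so a half turn about z gives the same grasp; the last joint's range is limited). The gripper opens to 88 mm and grips with 3 to 60 N. Pads are 18 mm wide; open, the fingers measure 123 mm over their backs; the gripper's body (75 mm by 187 mm) begins 45 mm behind the grasp point.
Start: joints at [-1.111, 0.689, -0.195, 1.565, 0.157, 0.902, -0.215], TCP at [0.258, 0.569, 0.258] pointing down, gripper open.
Joint ranges: [-3.01, 3.01], [-0.46, 2.08], [-1.47, 1.51], [0.13, 2.56], [-1, 4.14], [0.04, 2.09], [-2.66, 2.66]. Speed limits (rad/s): [2.57, 2.57, 3.14, 3.14, 3.14, 3.14, 3.14].

INTERFACE

Orientations are given as a unit quaternion [x, y, z, w].
In Python, from plant import sensors, vision, finish_job, r gives the robot as it stands. The module is installed in compiled form; this text tells all that it offers.
- The arm moves only by the tool step_arm, never from a script. Its argument "steps" is a list of rows, each a list of 2 entries, a list of its own where there are three numbers: the shift along the tool's x, y, z in cm, then the turn, a rotation vector about the tool's x, y, z in degrees. A call has 1 to 12 rows; each row shifts and turns the commanded pose from where the row before left it, along the tool's axes as they then stand; what a row does not reach is not made up. A row lasts 1/8 s, in which the tool goes at most 62.5 mm and 10.7 degrees, less where a joint would pass 70% of its speed; a pose out of reach is approached as far as the arm can. A call with a gripper value outside its range is refused whole. "claw" is the opening, from -1 (shut) to 1 (fully open), set as the call begins (left out, the last holds). The fingers move at their own pace and stop on an object; "grip_force" is the grip in N (left out, the last holds). Time passes only in rows, so rows that do not move let the fingers close. It gives the time, the measured TCP pose, the force, the opening and the grip force at its end, in the units of the state.
- sensors.get_state(): the state, without advancing time (a new reading comes with each control period).
- vision.snapshot(name): name is "scene" or "top" or "wrist"; returns a dict with "img" (420x560x3 uint8, red, green, blue), "fx", "fy", "cx", "cy" (pixels), "position" and "rotation" of the camera in the world. Camera axes: x right, y down, z forward; pixel columns grow to the right and rows downward; lengths in m; the calibration is good to about 2 mm. A picture is of the moment at which its call begins. There is no depth.
- finish_job(): hands the job in; it is judged then, once.
The state is a dict: "clock": time; "q": joint angles; "qd": joint speeds; "joint_torque": joint torques, N m; "tool_pos": TCP position; "eef_rot": TCP orientation; "contact_force": force on the tool from outside, world axes, zero at the start; "moment": the same for the moment, N m; "opening": opening from 0.0 (shut) to 1.0 (fully open); "finger_force": force on a finger pad.
Only numpy, scipy, OpenCV 4.12 (cv2) and the standard library are available. Lean on these libraries where they do the work, as an engineer would, in place of code of your own. Each camera call takes 0.05 s, during which the arm holds its last target. There are 200 camera calls.

TASK

The power is off and the polisher's guard lid is still locked shut. Take the release pin out of the tool block, feed its rod straight down through the small yellow-framed hole in the polisher's front deck and press gently on the hidden latch until it gives and the lid springs up; never press harder than 20 N with the pin, or the latch breaks. Then put the pin back in its hole in the tool block, fully home, and leave the bottles and the black specimen mount where they stand.

Things in the scene. Friction and masses are not known exactly. Their poses are not given: they have to be found in the camera images.
- polisher: white bench grinder-polisher, fixed, 440 mm deep (x), 340 wide (y), 160 high. Origin: centre of its underside; z up; front face 225 mm from it on the -x side, towards the robot; rear face 215 mm on the +x side. The front 110 mm of its top is a flat deck with the release hole in the middle, a low key pad on the +y side, a black knob 16 mm high on the -y side; the lid lies behind it
- release_hole (a point): centre of the mouth of the release hole, level with the top of the front deck (z 160 mm), in a thin yellow square frame 26 mm wide; x and z axes as the polisher's. The hole is round and vertical, 7 mm wide with a 1 mm chamfer (9 mm at the mouth), through a deck 12 mm thick with a hollow below
- latch_zone (a point): point 28 mm below release_hole. The hidden latch's smooth flat top, 18 mm wide, lies 16 to 40 mm below the mouth, differing from start to start. It resists with about 3 N at first touch, rising evenly to 8 to 10 N (more if the rod rubs in the hole) where it frees the lid after 6 mm of travel; 3 mm further is a hard stop. It springs back when let go
- lid_front (a point): middle of the top front edge of the guard lid (grey frame, clear pane, 277 mm long, 320 wide, hinged at the rear). Shut and locked: 16 mm above the deck, 63 mm behind the release hole, z 176 mm. Once the latch gives, gas springs lift it within about a second, up and away from the hole, to a stop at z 309 mm, where it stays
- pin: release pin, loose, about 50 g, upright in the tool block at the start. Origin: centre of its round red handle (16 mm diameter, 50 long), where it is grasped; z up along the pin. On top a knob 22 mm wide, 5 thick; under the handle a black flange 24 mm wide, 4 thick; below that a straight steel rod, 5 mm diameter, 60 long, with a rounded tip
- pin_tip (a point): tip of the pin's rod, 89 mm below the centre of its handle on the pin's axis; z axis as the pin's
- block_hole (a point): centre of the mouth of the pin's hole in the top of the tool block (dark wood, 80 x 80 x 85 mm high, fixed; three hex keys stand 15 mm out of its top along its +x edge). The hole is vertical, 10 mm wide, chamfered, 65 deep. With the pin fully home its flange rests on the block's top, its handle's centre 29 mm above this point, its tip 60 mm below
- bottle_big: white bottle with white cap and blue label, 56 mm diameter, 150 mm high, in a low grey tray. Origin: centre of its underside. Leave it alone
- bottle_small: small white bottle with red cap and blue label, 42 mm diameter, 95 mm high, in the same tray. Origin: centre of its underside. Leave it alone
- mount: black specimen mount, a disc 30 mm in diameter and 20 mm high, on the bench near the tool block. Origin: centre of its underside. Leave it alone
There are look-alikes about, which are no part of the job. Of the things like the pin, leave any that is blue; of the rest the smaller one is meant. Of the things that look like the part that bears block_hole, the smallest one is meant.

How it is judged:
On the way, in this order (a step that is already met when the one before it is completed fails the run):
1. the pin's rod is in the release hole, its tip at least 13 mm below the mouth (z of pin_tip in the frame of release_hole below -0.013 m and horizontal distance between pin_tip and release_hole below 0.006 m).
2. the latch has let go and the lid has sprung up (its front edge over 250 mm high) (z of lid_front in the frame of polisher above 0.25 m), for 0.1 s.
At the end, for the whole second after the job is handed in: The lid stands sprung up (front edge over 280 mm high) and the pin stands still and upright in its hole in the tool block, fully home (tip at least 55 mm below the hole's mouth, handle within 8 mm of the hole's axis, tilted less than 0.1 rad) (z of lid_front in the frame of polisher above 0.28 m and z of pin_tip in the frame of block_hole below -0.055 m and horizontal distance between pin and block_hole below 0.008 m and angle between pin's own z axis and vertical below 0.1 rad and linear speed of pin below 0.02 m/s); the robot touches nothing.
It fails at once if the pin is pressed against the polisher or its latch with more than 20 N (contact force between pin and polisher above 20 N).
It fails at once if a bottle or the specimen mount is shifted by more than 20 mm (distance of any of bottle_big, bottle_small, mount from where it was at the start of the episode above 0.02 m).
It also fails if it takes over 72 s, if anything falls off the work surface, if the arm or the gripper's body presses on something with over 40 N, if the wrist force passes 120 N, or if a joint passes its speed limit or range.

## Working session

There is one attempt and no reset: what is moved stays moved. The work goes in short steps, Python scripts to look and compute and a tool call to move; the robot and the scene stay as the last step left them, time stands still between calls to the robot, and variables do not carry over. Pictures are saved under pics/ and viewed, at most 10 in all, crops included, and the job is handed in when it is done.

Besides the shell and the picture viewer there is one more tool, called after "Emit:" as a command line: name --argument value ..., lists and objects as JSON in quotes. step_arm: Moves the arm, as the interface text tells. Its arguments: {"type":"object","properties":{"steps":{"type":"array"},"claw":{"type":"number"},"grip_force":{"type":"number"}},"required":["steps"]}

```bash
mkdir -p pics
cat > h.py <<'E'
import numpy as np, cv2
from plant import sensors, vision, r
def snap(n,f=None):
    s=vision.snapshot(n)
    if f: cv2.imwrite('pics/'+f,s['img'][:,:,::-1])
    return s
def ray(s,u,v,z):
    d=np.array(s['rotation'])@np.array([(u-s['cx'])/s['fx'],(v-s['cy'])/s['fy'],1]);p=np.array(s['position'])
    return p+d*(z-p[2])/d[2]
def proj(s,P):
    c=np.array(s['rotation']).T@(np.array(P)-np.array(s['position']));return c[0]/c[2]*s['fx']+s['cx'],c[1]/c[2]*s['fy']+s['cy']
E
python3 - <<'E'
from h import *
np.set_printoptions(precision=4,suppress=True)
import pickle
d={}
for n in('scene','top'):
    s=snap(n,n+'1.png');d[n]=s;print(n,s['fx'],s['cx'],s['cy'],np.array(s['position']),np.array(s['rotation']).tolist())
pickle.dump(d,open('d.pkl','wb'))
a=sensors.get_state();print({k:a[k] for k in('clock','tool_pos','eef_rot','contact_force','opening')},r.tip_extent)
E
```

```text
scene 439.31112189125736 282.4575743097436 213.04579853951827 [1.2353 0.2863 0.9861] [0.5213150494037899, 0.7688666922219763, -0.303884196311577, -0.21149237359495454]
top 423.1983348480999 280.36166210393947 206.94851871893175 [0.3396 0.0348 1.2123] [-0.6989813079195545, 0.7124687029738346, -0.05217737924174572, 0.0330302824286117]
{'clock': 0.1, 'tool_pos': array([0.258 , 0.5687, 0.257 ]), 'eef_rot': array([ 0.2112,  0.9774, -0.0008, -0.0001]), 'contact_force': array([-0.9728,  0.3489, -0.7639]), 'opening': 1.0015757294265648} 0.019
```

View pics/scene1.png

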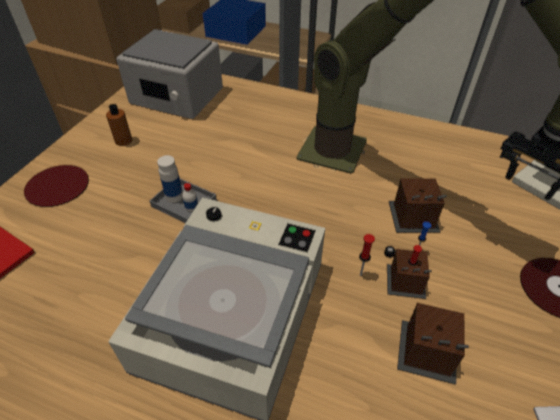

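View pics/top1.png

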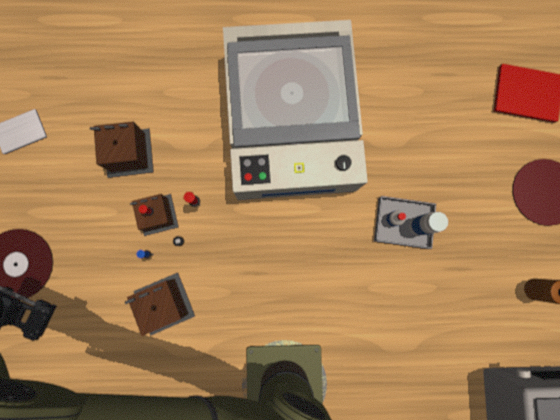

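```bash
sed -i "s/^import numpy.*/&\nfrom scipy.spatial.transform import Rotation as R/; s/np.array(s\['rotation'\])/rm(s)/g" h.py; sed -i "3a def rm(s): return R.from_quat(s['rotation']).as_matrix()" h.py
python3 - <<'E'
from h import *
import pickle
np.set_printoptions(precision=4,suppress=True)
d=pickle.load(open('d.pkl','rb'))
t,s=d['top'],d['scene']
for n,c,u,v,z in[('hole','t',299.5,168.5,.16),('hole','s',255,226.5,.16),('knob','t',145,210,.144),('knob','s',417,248,.144),('mount','t',178,241,.02),('mount','s',390,251,.02),('blue','t',141,254,.03),('redloose','t',189,197,.1),('redloose','s',368,238,.1)]:
    print(n,c,ray(t if c=='t' else s,u,v,z))
a=cv2.resize(t['img'][170:280,110:220],(440,440),interpolation=cv2.INTER_CUBIC)
b=cv2.resize(s['img'][210:300,340:450],None,fx=3.3,fy=3.3,interpolation=cv2.INTER_CUBIC)
b=cv2.copyMakeBorder(b,0,440-b.shape[0],0,0,0)
cv2.imwrite('pics/c1.png',np.hstack([a,b])[:,:800,::-1])
E
```

```text
hole t [ 0.5642 -0.0457  0.16  ]
hole s [ 0.5739 -0.0415  0.16  ]
knob t [0.467  0.3458 0.144 ]
knob s [0.4767 0.3509 0.144 ]
mount t [0.393 0.289 0.02 ]
mount s [0.4043 0.2917 0.02  ]
blue t [0.3588 0.3878 0.03  ]
redloose t [0.5048 0.244  0.1   ]
redloose s [0.4514 0.228  0.1   ]
```

View pics/c1.png

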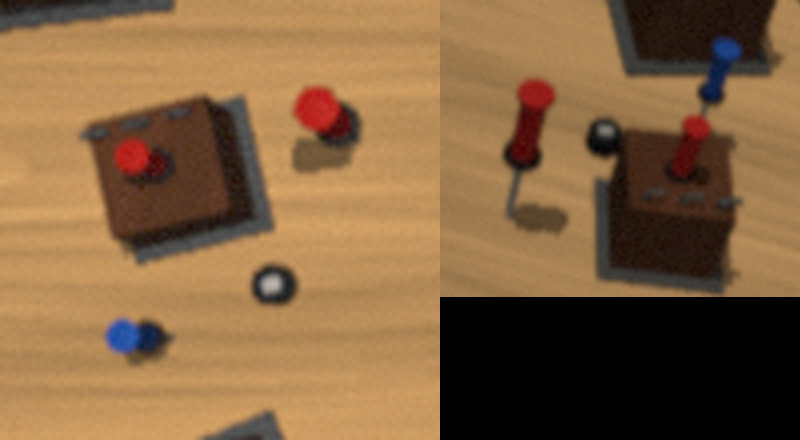

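Candidates: red pin in the small block (top 145,210), larger loose red pin (top 190,198) and blue pin (top 143,254). The crop shows the block pin as the smaller red one, in the smallest block, with the hex keys along its far edge (crop 85-180, 115-135). I'll use the pin in the block. The top and scene cameras disagree by about 10 mm, so I'll measure from the wrist camera next.

Emit:
step_arm --steps '[[[-4.0,-1.3,0],[0,0,0]],[[-4.0,-1.3,0],[0,0,0]],[[-4.0,-1.3,0],[0,0,0]],[[-4.0,-1.3,0],[0,0,0]],[[-4.0,-1.3,0],[0,0,0]],[[-3.0,-1.3,0],[0,0,0]],[[0,0,0],[0,0,0]],[[0,0,0],[0,0,0]]]' --claw 1

```text
clock: 1.1
tool_pos: [0.4343, 0.4041, 0.2576]
eef_rot: [0.211, 0.978, 0.0, -0.001]
contact_force: [-0.8, 0.2, 0.6]
opening: 1.003
finger_force: 0.0
```

Run:
```python
from h import *
import pickle
np.set_printoptions(precision=4,suppress=True)
s=snap('wrist','w1.png');pickle.dump(s,open('w1.pkl','wb'))
a=sensors.get_state();print(a['tool_pos'],a['eef_rot'],s['fx'],s['position'],s['rotation'])
print(rm(s)); 
for P in[(.472,.348,.144),(.472,.348,.085)]: print(proj(s,P))
```

```text
[0.434  0.4046 0.2576] [ 0.2102  0.9777  0.0004 -0.0007] 322.1791365385777 [0.3692 0.4337 0.3848] [0.8321 0.5368 0.0759 0.117 ]
[[ 0.4121  0.8756  0.2519]
 [ 0.9112 -0.3962 -0.1131]
 [ 0.0008  0.2762 -0.9611]]
(np.float64(239.15099203052344), np.float64(279.75272257946096))
(np.float64(246.70061284947928), np.float64(251.39753481755713))
```

View pics/w1.png

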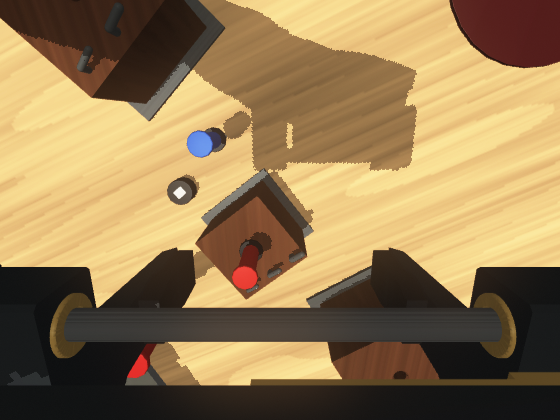

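Run:
```python
from h import *
import pickle
np.set_printoptions(precision=4,suppress=True)
s=pickle.load(open('w1.pkl','rb'));d=pickle.load(open('d.pkl','rb'))
hsv=cv2.cvtColor(s['img'],cv2.COLOR_RGB2HSV)
def blobs(img,lo=150):
    i=img.astype(int); m=((i[...,0]>lo)&(i[...,1]<90)&(i[...,2]<90)).astype(np.uint8)
    n,l,st,c=cv2.connectedComponentsWithStats(m)
    return [(c[k],st[k]) for k in range(1,n) if st[k,4]>15]
for n,im in[('w',s),('top',d['top']),('scene',d['scene'])]:
    print(n)
    for c,st in blobs(im['img']): print(c,st,ray(im,*c,.144),ray(im,*c,.18))
print('flange',ray(s,251,246,.089))
# triangulate knob from wrist+scene+top
from scipy.optimize import least_squares
def tri(obs): return least_squares(lambda P:np.ravel([np.subtract(proj(c,P),uv) for c,uv in obs]),[.47,.3,.12])
o=tri([(s,(245,278)),(d['scene'],(417,248)),(d['top'],(143.3,209.5))]);print(o.x,o.fun)
o=tri([(s,(180,192)),(d['scene'],(390,251)),(d['top'],(178,241))]);print('mount',o.x,o.fun)
o=tri([(d['scene'],(368,238)),(d['top'],(189.5,197))]);print('loose',o.x,o.fun)
```

```text
w
[244.2368 277.2697] [232 266  26  24 456] [0.4717 0.3528 0.144 ] [0.4564 0.3649 0.18  ]
[138.3881 367.6189] [127 354  21  24 286] [0.5134 0.2257 0.144 ] [0.4918 0.2568 0.18  ]
top
[529.1252  92.0102] [ 497   64   63   57 2843] [ 0.7665 -0.667   0.144 ] [ 0.7521 -0.6433  0.18  ]
[247.7714 176.4286] [245 174   7   6  35] [0.549  0.0863 0.144 ] [0.5419 0.0846 0.18  ]
[188.7065 196.6304] [184 192  11  11  92] [0.4992 0.2365 0.144 ] [0.4939 0.2297 0.18  ]
[142.56 208.5 ] [139 205   8   8  50] [0.471 0.352 0.144] [0.4665 0.3413 0.18  ]
[401.8421 215.7895] [399 213   7   7  38] [ 0.4406 -0.3057  0.144 ] [ 0.4372 -0.2942  0.18  ]
scene
flange [0.4672 0.3555 0.089 ]
[0.4733 0.352  0.141 ] [-0.4275 -0.43    0.3711 -0.1043 -0.353  -1.8001]
mount [0.3959 0.2897 0.0133] [ 0.339  -0.3751 -0.5357 -0.895   0.2608 -0.9282]
loose [0.4972 0.2322 0.1521] [ 0.315   0.0016  0.3095 -0.0751]
```

Emit:
step_arm --steps '[[[-1.4,-0.8,0],[0,0,0]],[[-1.4,-0.8,0],[0,0,0]],[[-1.4,-0.8,0],[0,0,0]],[[-1.4,-0.8,0],[0,0,0]],[[0,0,2],[0,0,0]],[[0,0,2],[0,0,0]],[[0,0,1.7],[0,0,0]],[[0,0,0],[0,0,0]],[[0,0,0],[0,0,0]]]'

```text
clock: 2.28
tool_pos: [0.4738, 0.3508, 0.2014]
eef_rot: [0.212, 0.977, 0.0, 0.0]
contact_force: [0.6, 0.2, 1.1]
opening: 1.0
finger_force: 0.0
```

```bash
cat >> h.py <<'E'
def redblobs(s):
    i=s['img'].astype(int); m=((i[...,0]>150)&(i[...,1]<90)&(i[...,2]<90)).astype(np.uint8)
    n,l,st,c=cv2.connectedComponentsWithStats(m)
    return [(c[k],st[k]) for k in range(1,n) if st[k,4]>30]
def totool(a,P):
    return R.from_quat(a['eef_rot']).inv().apply(np.array(P)-a['tool_pos'])
E
python3 - <<'E'
from h import *
np.set_printoptions(precision=4,suppress=True)
s=snap('wrist','w2.png');a=sensors.get_state();print(a['tool_pos'],R.from_quat(a['eef_rot']).as_matrix(),a['contact_force'])
for c,st in redblobs(s): p=ray(s,*c,.144);print(c,st,p,totool(a,p))
E
```

```text
[0.4738 0.3511 0.2016] [[-0.9106  0.4133  0.0012]
 [ 0.4133  0.9106  0.0011]
 [-0.0006  0.0015 -1.    ]] [-0.5396 -0.0077 -1.247 ]
[142.8297 359.5139] [130 344  23  28 323] [0.5146 0.2272 0.144 ] [-0.0883 -0.096   0.0575]
```

View pics/w2.png

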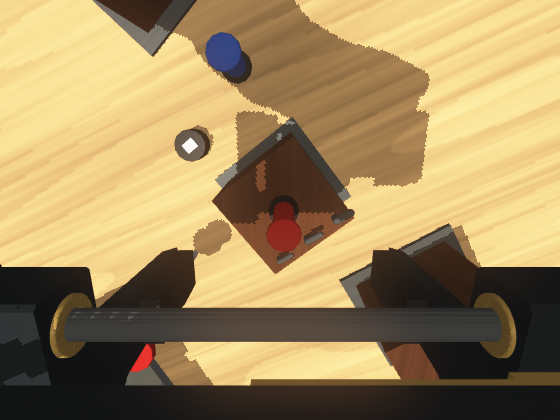

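The pin's knob is at (284,236), centred between the fingers at columns 195 and 372. The flange is at (284,208).

Run:
```python
from h import *
np.set_printoptions(precision=4,suppress=True)
s=snap('wrist');a=sensors.get_state()
i=s['img'].astype(int);m=((i[...,0]>95)&(i[...,1]<60)&(i[...,2]<60)).astype(np.uint8);m[:,:200]=0
n,l,st,c=cv2.connectedComponentsWithStats(m)
for k in range(1,n):
    if st[k,4]>100: print(st[k],c[k]);
for uv,z in[((284,236),.144),((284,209),.089)]:
    p=ray(s,*uv,z);print(p,totool(a,p))
```

```text
[ 266  202   36   50 1167] [283.1251 229.8072]
[0.4725 0.3531 0.144 ] [0.002  0.0011 0.0576]
[0.4712 0.354  0.089 ] [0.0035 0.0014 0.1126]
```

Emit:
step_arm --steps '[[[0.2,0.1,0],[0,0,0]],[[0,0,2],[0,0,0]],[[0,0,2],[0,0,0]],[[0,0,2],[0,0,0]],[[0,0,1.2],[0,0,0]],[[0,0,0.8],[0,0,0]],[[0,0,0],[0,0,0]],[[0,0,0],[0,0,0]]]'

```text
clock: 3.38
tool_pos: [0.4721, 0.353, 0.1213]
eef_rot: [0.211, 0.977, 0.001, 0.0]
contact_force: [0.2, 0.3, 0.4]
opening: 1.0
finger_force: 0.0
```

Emit:
step_arm --steps '[[[0,0,0],[0,0,0]],[[0,0,0],[0,0,0]],[[0,0,0],[0,0,0]],[[0,0,0],[0,0,0]],[[0,0,0],[0,0,0]],[[0,0,0],[0,0,0]],[[0,0,0],[0,0,0]],[[0,0,0],[0,0,0]]]' --claw -1 --grip_force 30

```text
clock: 4.38
tool_pos: [0.4718, 0.3527, 0.1209]
eef_rot: [0.211, 0.977, 0.0, 0.0]
contact_force: [-0.6, 0.3, 1.2]
opening: 0.218
finger_force: 37.6
```

Emit:
step_arm --steps '[[[0,0,-1],[0,0,0]],[[0,0,-1],[0,0,0]],[[0,0,-2],[0,0,0]],[[0,0,-2],[0,0,0]],[[0,0,-3],[0,0,0]],[[0,0,-3],[0,0,0]],[[0,0,-3],[0,0,0]],[[0,0,-3],[0,0,0]],[[0,0,0],[0,0,0]],[[0,0,0],[0,0,0]],[[0,0,0],[0,0,0]]]'

```text
clock: 5.75
tool_pos: [0.4712, 0.3521, 0.2995]
eef_rot: [0.211, 0.977, -0.001, -0.001]
contact_force: [-0.5, 0.7, -1.1]
opening: 0.215
finger_force: 37.3
```

Run:
```python
from h import *
import pickle
np.set_printoptions(precision=4,suppress=True)
d={n:snap(n) for n in('wrist','scene','top')};a=sensors.get_state();d['a']=a;pickle.dump(d,open('d2.pkl','wb'))
print(a['tool_pos'],a['eef_rot'],a['contact_force'],a['opening'])
T=a['tool_pos'];ims=[]
for n in('wrist','scene','top'):
    u,v=map(int,proj(d[n],T+[0,0,-.04]));print(n,u,v,[np.round(proj(d[n],T+[0,0,z]),1) for z in(.023,-.007,-.036,-.096)])
w=d['wrist']['img'];ims=[w]
u,v=map(int,proj(d['scene'],T+[0,0,-.05]));c=d['scene']['img'][max(v-50,0):v+55,max(u-30,0):u+30]
ims.append(cv2.resize(c,(240,420),interpolation=cv2.INTER_CUBIC))
cv2.imwrite('pics/c2.png',np.hstack(ims)[:,:,::-1])
```

```text
[0.4715 0.3524 0.2998] [ 0.2113  0.9774 -0.0006 -0.0005] [-0.0512  0.4127 -0.0516] 0.21693785077105246
wrist 282 251 [array([282.8, 318.6]), array([282.9, 279.6]), array([282.9, 254. ]), array([283. , 220.4])]
scene 429 214 [array([437.1, 194.6]), array([433.5, 204.3]), array([430.2, 213.3]), array([423.8, 230.7])]
top 127 202 [array([117.1, 198.3]), array([122. , 200.3]), array([126.5, 202. ]), array([134.9, 205.3])]
```

View pics/c2.png

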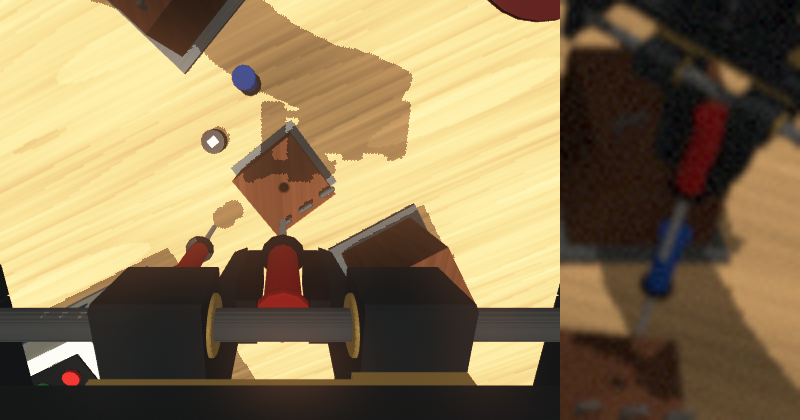

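Run:
```python
from h import *
import pickle
np.set_printoptions(precision=4,suppress=True)
d=pickle.load(open('d.pkl','rb'));e=pickle.load(open('d2.pkl','rb'));a=e['a']
w=e['wrist']
g=w['img'][160:220,255:320].astype(int).sum(2);
m=(g<130).astype(np.uint8);n,l,st,c=cv2.connectedComponentsWithStats(m)
for k in range(1,n):
    if 15<st[k,4]<400: print(st[k],c[k]+[255,160],ray(w,*(c[k]+[255,160]),.085))
print(ray(w,284,187,.085))
t,s=d['top'],d['scene']
p,q=ray(t,230,146,.16),ray(t,366,140,.16);print('t',p,q,p-q)
p,q=ray(s,325,240,.16),ray(s,193,206,.16);print('s',p,q,p-q)
i=t['img'].astype(int);m=(i[...,0]>170)&(i[...,1]>150)&(i[...,2]<110);v,u=np.nonzero(m);k=(abs(u-299)<12)&(abs(v-168)<12);print(u[k].mean(),v[k].mean(),ray(t,u[k].mean(),v[k].mean(),.16))
i=s['img'].astype(int);m=(i[...,0]>140)&(i[...,1]>120)&(i[...,2]<90);v,u=np.nonzero(m);k=(abs(u-255)<12)&(abs(v-226)<12);print(u[k].mean(),v[k].mean(),ray(s,u[k].mean(),v[k].mean(),.16))
```

```text
[0.4722 0.3533 0.085 ]
t [0.6252 0.1297 0.16  ] [ 0.6362 -0.2187  0.16  ] [-0.011   0.3484  0.    ]
s [0.5503 0.1355 0.16  ] [ 0.5688 -0.2216  0.16  ] [-0.0186  0.3571 -0.    ]
298.51724137931035 167.44827586206895 [ 0.567  -0.0433  0.16  ]
255.13513513513513 225.2972972972973 [ 0.57   -0.0428  0.16  ]
```

Emit:
step_arm --steps '[[[0,0,0],[0,0,-9]],[[0,0,0],[0,0,-9]],[[0,0,0],[0,0,-9]],[[-1,-4,0],[0,0,0]],[[-1,-5,0],[0,0,0]],[[-1,-5,0],[0,0,0]],[[-1,-5,0],[0,0,0]],[[-1,-5,0],[0,0,0]],[[-1,-5,0],[0,0,0]],[[-1,-5,0],[0,0,0]],[[-1,-4,0],[0,0,0]],[[0,-1.9,0],[0,0,0]]]'

```text
clock: 7.4
tool_pos: [0.57, -0.0451, 0.3001]
eef_rot: [-0.021, 1.0, -0.0, -0.0]
contact_force: [-0.3, 0.0, -0.8]
opening: 0.219
finger_force: 37.3
```

Emit:
step_arm --steps '[[[0,0,0],[0,0,0]],[[0,0,0],[0,0,0]],[[0,0,0],[0,0,0]],[[0,0,0],[0,0,0]]]'

```text
clock: 7.9
tool_pos: [0.5698, -0.041, 0.3008]
eef_rot: [-0.024, 1.0, 0.0, 0.0]
contact_force: [0.0, -0.0, 0.4]
opening: 0.216
finger_force: 37.3
```

Run:
```python
from h import *
import pickle
np.set_printoptions(precision=4,suppress=True)
s=snap('wrist');a=sensors.get_state();pickle.dump((s,a),open('w3.pkl','wb'))
print(a['tool_pos'],R.from_quat(a['eef_rot']).as_matrix(),a['contact_force'],a['q'])
T=a['tool_pos'];X=R.from_quat(a['eef_rot']).as_matrix()
print([np.round(proj(s,T+X@[0,0,z]),1) for z in(.036,.096)],proj(s,(.568,-.043,.16)))
b=cv2.resize(s['img'][150:270,200:360],(800,600),interpolation=cv2.INTER_CUBIC)
cv2.imwrite('pics/c3.png',b[:,:,::-1])
```

```text
[ 0.5698 -0.0414  0.3008] [[-0.9989 -0.047   0.0001]
 [-0.047   0.9989  0.0003]
 [-0.0001  0.0003 -1.    ]] [ 0.6088 -0.0396 -0.7812] [ 0.229   0.584  -0.3978  1.6714  0.2673  0.94    1.3496]
[array([281.1, 253.2]), array([281.4, 219.7])] (np.float64(279.7354125055515), np.float64(201.74418451263793))
```

View pics/c3.png

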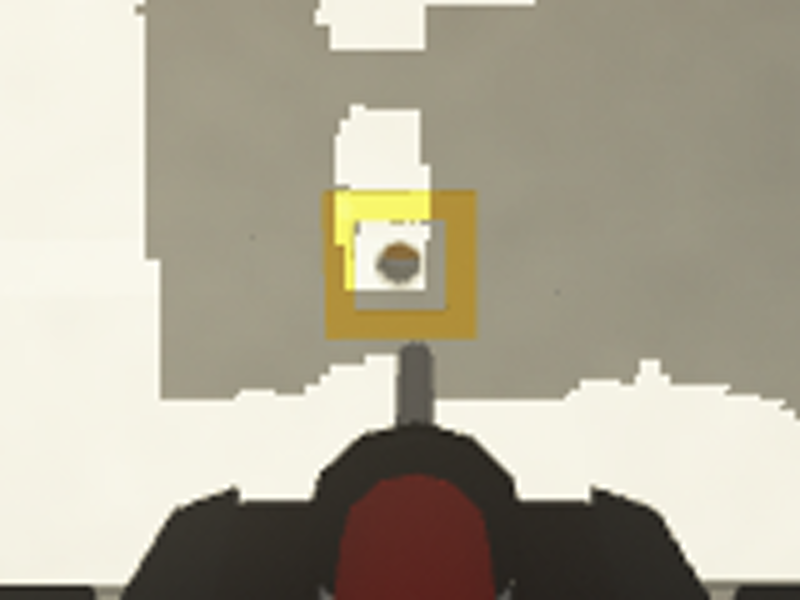

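The rod tip is at about pixel (283,219) and the hole centre at (280,202.5), inside the yellow frame. The pin hangs upright.

Run:
```python
from h import *
import pickle
np.set_printoptions(precision=4,suppress=True)
s,a=pickle.load(open('w3.pkl','rb'))
h=ray(s,280,202.6,.16);t=ray(s,283,219.3,.205);print(h,t,R.from_quat(a['eef_rot']).inv().apply(h-t))
```

```text
[ 0.5687 -0.0427  0.16  ] [ 0.5693 -0.0402  0.205 ] [ 0.0007 -0.0025  0.045 ]
```

Emit:
step_arm --steps '[[[0.05,-0.25,0],[0,0,0]],[[0,0,1.5],[0,0,0]],[[0,0,1.5],[0,0,0]],[[0,0,0.5],[0,0,0]],[[0,0,0],[0,0,0]],[[0,0,0],[0,0,0]],[[0,0,0],[0,0,0]],[[0,0,0],[0,0,0]]]'

```text
clock: 8.95
tool_pos: [0.5696, -0.0448, 0.266]
eef_rot: [-0.023, 1.0, 0.0, 0.0]
contact_force: [0.4, 0.2, -0.4]
opening: 0.216
finger_force: 37.3
```

Run:
```python
from h import *
import pickle
np.set_printoptions(precision=4,suppress=True)
s=snap('wrist');a=sensors.get_state();pickle.dump((s,a),open('w4.pkl','wb'))
print(a['tool_pos'],a['eef_rot'],a['contact_force'])
b=cv2.resize(s['img'][190:250,245:325],(800,600),interpolation=cv2.INTER_CUBIC)
cv2.imwrite('pics/c4.png',b[:,:,::-1])
```

```text
[ 0.5695 -0.0448  0.266 ] [-0.0227  0.9997  0.      0.0003] [-0.1966  0.0044  0.0308]
```

View pics/c4.png

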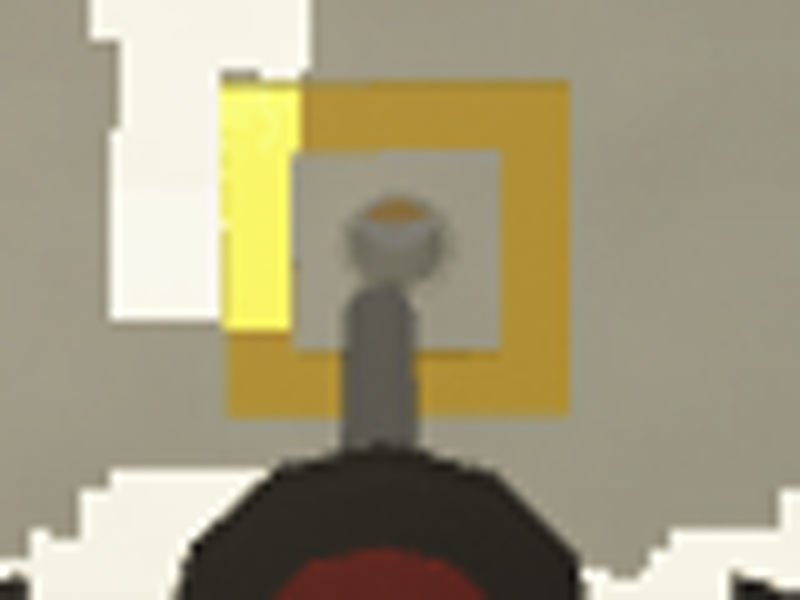

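Run:
```python
from h import *
import pickle
np.set_printoptions(precision=4,suppress=True)
s,a=pickle.load(open('w4.pkl','rb'));I=R.from_quat(a['eef_rot']).inv()
h=ray(s,284.6,214.7,.16)
for z in(.1705,.1725,.1745):
    t=ray(s,283.2,221.6,z);print(h,t,I.apply(h-t),I.apply(t-a['tool_pos']))
```

```text
[ 0.5688 -0.0429  0.16  ] [ 0.5709 -0.0438  0.1705] [0.0021 0.0011 0.0105] [-0.0013  0.0009  0.0955]
[ 0.5688 -0.0429  0.16  ] [ 0.5702 -0.0439  0.1725] [0.0014 0.0011 0.0125] [-0.0007  0.0009  0.0935]
[ 0.5688 -0.0429  0.16  ] [ 0.5696 -0.0439  0.1745] [0.0007 0.0011 0.0145] [-0.      0.0009  0.0915]
```

Emit:
step_arm --steps '[[[0.12,0.11,0],[0,0,0]],[[0,0,0.2],[0,0,0]],[[0,0,0.2],[0,0,0]],[[0,0,0.2],[0,0,0]],[[0,0,0],[0,0,0]],[[0,0,0],[0,0,0]],[[0,0,0],[0,0,0]]]'

```text
clock: 9.88
tool_pos: [0.5682, -0.0438, 0.2598]
eef_rot: [-0.023, 1.0, 0.0, 0.0]
contact_force: [0.6, 0.5, -1.0]
opening: 0.215
finger_force: 37.3
```

Run:
```python
from h import *
import pickle
np.set_printoptions(precision=4,suppress=True)
s=snap('wrist');a=sensors.get_state();pickle.dump((s,a),open('w5.pkl','wb'))
print(a['tool_pos'],a['eef_rot'],a['contact_force'])
b=cv2.resize(s['img'][190:250,245:325],(800,600),interpolation=cv2.INTER_CUBIC)
cv2.imwrite('pics/c5.png',b[:,:,::-1])
```

```text
[ 0.5682 -0.0438  0.2598] [-0.0227  0.9997  0.      0.0001] [ 0.1326 -0.1201 -1.0715]
```

View pics/c5.png

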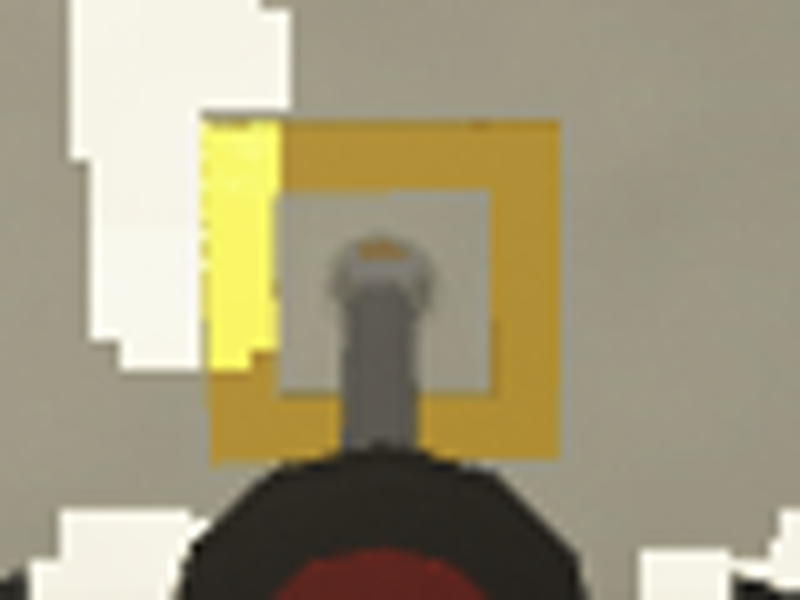

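The rod tip's upper edge is at crop (380,283) and the hole centre is at crop (382,288), so they line up sideways.

Run:
```python
from h import *
import pickle
np.set_printoptions(precision=4,suppress=True)
s,a=pickle.load(open('w5.pkl','rb'));I=R.from_quat(a['eef_rot']).inv()
h=ray(s,283.2,218.8,.16)
for z in(.164,.1663):
    t=ray(s,283.0,221.7,z);print(h,t,I.apply(h-t))
```

```text
[ 0.5687 -0.0428  0.16  ] [ 0.5696 -0.0429  0.164 ] [0.0009 0.0002 0.004 ]
[ 0.5687 -0.0428  0.16  ] [ 0.5689 -0.043   0.1663] [0.0002 0.0002 0.0063]
```

Emit:
step_arm --steps '[[[0,0,0.2],[0,0,0]],[[0,0,0.2],[0,0,0]],[[0,0,0.2],[0,0,0]],[[0,0,0],[0,0,0]]]'

```text
clock: 10.42
tool_pos: [0.5681, -0.0438, 0.2535]
eef_rot: [-0.023, 1.0, 0.0, -0.0]
contact_force: [0.6, 0.6, -0.8]
opening: 0.218
finger_force: 37.3
```

Emit:
step_arm --steps '[[[0.03,0,0.1],[0,0,0]],[[0,0,0.1],[0,0,0]],[[0,0,0.1],[0,0,0]],[[0,0,0.1],[0,0,0]],[[0,0,0],[0,0,0]]]'

```text
clock: 11.05
tool_pos: [0.5678, -0.0438, 0.2496]
eef_rot: [-0.023, 1.0, 0.0, -0.0]
contact_force: [0.1, 0.9, -0.5]
opening: 0.215
finger_force: 37.3
```

Emit:
step_arm --steps '[[[0,0,0.1],[0,0,0]],[[0,0,0.1],[0,0,0]],[[0,0,0.1],[0,0,0]],[[0,0,0.1],[0,0,0]],[[0,0,0],[0,0,0]]]'

```text
clock: 11.68
tool_pos: [0.5678, -0.0438, 0.2456]
eef_rot: [-0.023, 1.0, 0.0, -0.0]
contact_force: [-0.5, -0.9, -0.5]
opening: 0.215
finger_force: 37.3
```

Emit:
step_arm --steps '[[[0,0,0.1],[0,0,0]],[[0,0,0.1],[0,0,0]],[[0,0,0.1],[0,0,0]],[[0,0,0.1],[0,0,0]],[[0,0,0],[0,0,0]]]'

```text
clock: 12.3
tool_pos: [0.5678, -0.0438, 0.2416]
eef_rot: [-0.023, 1.0, 0.0, -0.0]
contact_force: [-0.1, 0.2, -0.8]
opening: 0.217
finger_force: 37.3
```

Emit:
step_arm --steps '[[[0,0,0.1],[0,0,0]],[[0,0,0.1],[0,0,0]],[[0,0,0.1],[0,0,0]],[[0,0,0.1],[0,0,0]],[[0,0,0],[0,0,0]]]'

```text
clock: 12.92
tool_pos: [0.5678, -0.0438, 0.2376]
eef_rot: [-0.023, 1.0, 0.0, -0.0]
contact_force: [0.2, -0.1, -0.3]
opening: 0.219
finger_force: 37.3
```

Emit:
step_arm --steps '[[[0,0,0.1],[0,0,0]],[[0,0,0.1],[0,0,0]],[[0,0,0.1],[0,0,0]],[[0,0,0.1],[0,0,0]],[[0,0,0],[0,0,0]]]'

```text
clock: 13.55
tool_pos: [0.5678, -0.0438, 0.2336]
eef_rot: [-0.023, 1.0, 0.0, -0.0]
contact_force: [0.1, 0.6, -1.1]
opening: 0.218
finger_force: 37.3
```

Emit:
step_arm --steps '[[[0,0,0.1],[0,0,0]],[[0,0,0.1],[0,0,0]],[[0,0,0.1],[0,0,0]],[[0,0,0.1],[0,0,0]],[[0,0,0],[0,0,0]]]'

```text
clock: 14.18
tool_pos: [0.5678, -0.0437, 0.2296]
eef_rot: [-0.023, 1.0, 0.0, -0.0]
contact_force: [-1.1, 0.8, -0.2]
opening: 0.218
finger_force: 37.3
```

Emit:
step_arm --steps '[[[0,0,0.1],[0,0,0]],[[0,0,0.1],[0,0,0]],[[0,0,0.1],[0,0,0]],[[0,0,0.1],[0,0,0]],[[0,0,0],[0,0,0]]]'

```text
clock: 14.8
tool_pos: [0.5678, -0.0438, 0.2256]
eef_rot: [-0.023, 1.0, 0.0, -0.0]
contact_force: [-0.3, -0.1, -0.0]
opening: 0.221
finger_force: 37.3
```

Emit:
step_arm --steps '[[[0,0,0.1],[0,0,0]],[[0,0,0.1],[0,0,0]],[[0,0,0.1],[0,0,0]],[[0,0,0.1],[0,0,0]],[[0,0,0],[0,0,0]]]'

```text
clock: 15.42
tool_pos: [0.5678, -0.0438, 0.2216]
eef_rot: [-0.023, 1.0, 0.0, -0.0]
contact_force: [0.5, -0.2, -1.0]
opening: 0.218
finger_force: 37.3
```

Emit:
step_arm --steps '[[[0,0,0.1],[0,0,0]],[[0,0,0.1],[0,0,0]],[[0,0,0.1],[0,0,0]],[[0,0,0.1],[0,0,0]],[[0,0,0],[0,0,0]]]'

```text
clock: 16.05
tool_pos: [0.5678, -0.0438, 0.2176]
eef_rot: [-0.023, 1.0, 0.0, -0.0]
contact_force: [-0.5, 0.9, -1.5]
opening: 0.219
finger_force: 37.3
```

Emit:
step_arm --steps '[[[0,0,0.1],[0,0,0]],[[0,0,0.1],[0,0,0]],[[0,0,0.1],[0,0,0]],[[0,0,0],[0,0,0]]]'

```text
clock: 16.55
tool_pos: [0.5682, -0.0437, 0.215]
eef_rot: [-0.023, 1.0, 0.0, 0.0]
contact_force: [-0.7, 0.2, 4.9]
opening: 0.22
finger_force: 37.7
```

Contact at about 40 mm deep. I'll press in small steps.

Emit:
step_arm --steps '[[[0,0,0.1],[0,0,0]],[[0,0,0.1],[0,0,0]],[[0,0,0],[0,0,0]]]'

```text
clock: 16.92
tool_pos: [0.5683, -0.0437, 0.2131]
eef_rot: [-0.023, 1.0, 0.0, 0.001]
contact_force: [0.8, -0.2, 6.2]
opening: 0.216
finger_force: 37.7
```

Emit:
step_arm --steps '[[[0,0,0.1],[0,0,0]],[[0,0,0.1],[0,0,0]],[[0,0,0],[0,0,0]]]'

```text
clock: 17.3
tool_pos: [0.5687, -0.0437, 0.2114]
eef_rot: [-0.023, 1.0, 0.0, 0.001]
contact_force: [0.4, 0.2, 7.0]
opening: 0.217
finger_force: 37.7
```

Emit:
step_arm --steps '[[[0,0,0.1],[0,0,0]],[[0,0,0.1],[0,0,0]],[[0,0,0],[0,0,0]]]'

```text
clock: 17.68
tool_pos: [0.5688, -0.0436, 0.2094]
eef_rot: [-0.023, 1.0, 0.0, 0.001]
contact_force: [1.1, -0.6, 7.1]
opening: 0.215
finger_force: 37.7
```

Emit:
step_arm --steps '[[[0,0,0.1],[0,0,0]],[[0,0,0],[0,0,0]],[[0,0,0],[0,0,0]]]'

```text
clock: 18.05
tool_pos: [0.569, -0.0436, 0.2086]
eef_rot: [-0.023, 1.0, 0.0, 0.001]
contact_force: [1.1, 0.2, 8.5]
opening: 0.214
finger_force: 37.7
```

```bash
cat > lid.py <<'E'
from h import *
import pickle
d=pickle.load(open('d.pkl','rb'));s=snap('scene','s_lid.png')
g=np.abs(s['img'].astype(int)-d['scene']['img'])[230:350,140:300].sum(2);print('lid diff',(g>60).mean())
a=sensors.get_state();print(a['clock'],a['tool_pos'],a['contact_force'])
E
python3 lid.py
```

```text
lid diff 0.7289583333333334
18.1 [ 0.56899181 -0.04356215  0.20863915] [ 0.38535336 -0.04926617  8.70155705]
```

Emit:
step_arm --steps '[[[0,0,0],[0,0,0]],[[0,0,0],[0,0,0]],[[0,0,0],[0,0,0]],[[0,0,0],[0,0,0]],[[0,0,0],[0,0,0]],[[0,0,0],[0,0,0]]]'

```text
clock: 18.85
tool_pos: [0.569, -0.0436, 0.2086]
eef_rot: [-0.023, 1.0, 0.0, 0.001]
contact_force: [0.8, 0.2, 7.4]
opening: 0.216
finger_force: 37.7
```

```bash
cp pics/s_lid.png pics/s_a.png; python3 lid.py; python3 -c "
import cv2,numpy as np
a=cv2.imread('pics/s_a.png').astype(int);b=cv2.imread('pics/s_lid.png');print((abs(a-b).sum(2)>60).mean())"
```

```text
lid diff 0.31703125
18.9 [ 0.56896997 -0.04357317  0.2086373 ] [ 0.03607993 -1.19193893  8.26820464]
0.014243197278911565
```

View pics/s_lid.png

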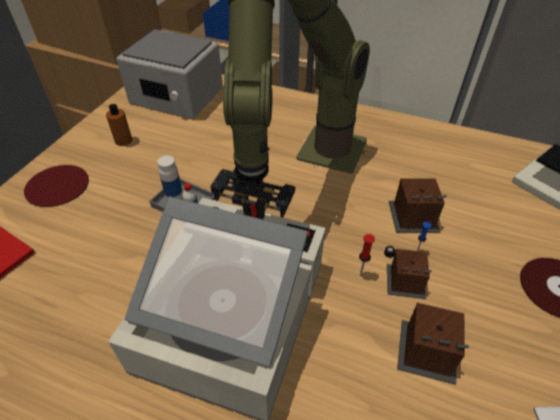

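The lid has sprung up: its front edge now spans (185,205) to (303,245). Next I'll withdraw the pin.

Emit:
step_arm --steps '[[[0,0,-0.5],[0,0,0]],[[0,0,-1],[0,0,0]],[[0,0,-1],[0,0,0]],[[0,0,-1.5],[0,0,0]],[[0,0,-1.5],[0,0,0]],[[0,0,-1.5],[0,0,0]],[[0,0,-1.5],[0,0,0]],[[0,0,-0.7],[0,0,0]],[[0,0,0],[0,0,0]],[[0,0,0],[0,0,0]]]'

```text
clock: 20.15
tool_pos: [0.5675, -0.0439, 0.2992]
eef_rot: [-0.023, 1.0, 0.0, -0.001]
contact_force: [-0.6, 0.3, -1.8]
opening: 0.214
finger_force: 37.3
```

Run:
```python
from h import *
import pickle
np.set_printoptions(precision=4,suppress=True)
s=snap('wrist','w6.png');a=sensors.get_state();pickle.dump((s,a),open('w6.pkl','wb'))
print(a['tool_pos'],a['eef_rot'],a['contact_force'],a['opening'])
# has pin shifted in hand? compare with w3 picture
s3,_=pickle.load(open('w3.pkl','rb'))
A=s3['img'][232:300,250:316];r_=cv2.matchTemplate(s['img'],A,cv2.TM_SQDIFF);print(cv2.minMaxLoc(r_))
print(totool(a,(.4720,.3530,.3)))
```

```text
[ 0.5675 -0.0438  0.2991] [-0.0228  0.9997  0.0001 -0.0006] [ 0.5448  0.7165 -0.1535] 0.21709774958505884
(1147090.0, 428545952.0, (250, 232), (164, 199))
[ 0.0773  0.4008 -0.0007]
```

Emit:
step_arm --steps '[[[1,4,0],[0,0,0]],[[1,5,0],[0,0,0]],[[1,5,0],[0,0,0]],[[1,5,0],[0,0,0]],[[1,5,0],[0,0,0]],[[1,5,0],[0,0,0]],[[1,5,0],[0,0,0]],[[0.7,4,0],[0,0,0]],[[0,2,0],[0,0,0]],[[0,0,0],[0,0,9]],[[0,0,0],[0,0,9]],[[0,0,0],[0,0,9]]]'

```text
clock: 21.7
tool_pos: [0.4737, 0.3507, 0.2993]
eef_rot: [0.215, 0.977, -0.001, 0.0]
contact_force: [-0.4, -0.4, -0.6]
opening: 0.214
finger_force: 37.3
```

Emit:
step_arm --steps '[[[0,0,0],[0,0,0]],[[0,0,0],[0,0,0]],[[0,0,0],[0,0,0]],[[0,0,0],[0,0,0]]]'

```text
clock: 22.2
tool_pos: [0.4729, 0.3522, 0.2997]
eef_rot: [0.211, 0.977, 0.0, -0.0]
contact_force: [0.7, -0.4, -0.3]
opening: 0.219
finger_force: 37.3
```

Run:
```python
from h import *
import pickle
np.set_printoptions(precision=4,suppress=True)
s=snap('wrist','w7.png');a=sensors.get_state()
print(a['tool_pos'],a['eef_rot'],a['contact_force'],totool(a,(.4716,.3528,.3)))
# hole in block: darkest spot near the expected pixel
u,v=map(int,proj(s,(.4722,.3533,.085)));g=cv2.cvtColor(s['img'],cv2.COLOR_RGB2GRAY)[v-10:v+11,u-10:u+11]
m=(g<np.median(g)*.65).astype(np.uint8);n,l,st,c=cv2.connectedComponentsWithStats(m)
print(u,v)
for k in range(1,n):print(st[k],c[k]+[u-10,v-10],ray(s,*(c[k]+[u-10,v-10]),.085))
```

```text
[0.4728 0.3522 0.2997] [ 0.2111  0.9775  0.     -0.    ] [-0.3349 -0.0025 -0.0858] [ 0.0014  0.     -0.0003]
282 185
[15  0  5  6 19] [288.9474 177.4737] [0.467  0.3628 0.085 ]
[ 6  7  9  8 60] [282.1167 185.4667] [0.4719 0.3525 0.085 ]
```

Emit:
step_arm --steps '[[[0.14,0,2],[0,0,0]],[[0,0,3],[0,0,0]],[[0,0,3],[0,0,0]],[[0,0,2],[0,0,0]],[[0,0,1.2],[0,0,0]],[[0,0,0],[0,0,0]],[[0,0,0.3],[0,0,0]],[[0,0,0.3],[0,0,0]],[[0,0,0.3],[0,0,0]],[[0,0,0],[0,0,0]]]'

```text
clock: 23.5
tool_pos: [0.4714, 0.3528, 0.1787]
eef_rot: [0.211, 0.977, -0.0, -0.0]
contact_force: [0.2, -0.2, -0.5]
opening: 0.221
finger_force: 37.3
```

Emit:
step_arm --steps '[[[0,0,0.4],[0,0,0]],[[0,0,0.4],[0,0,0]],[[0,0,0.4],[0,0,0]],[[0,0,0],[0,0,0]]]'

```text
clock: 24.0
tool_pos: [0.4713, 0.3527, 0.1662]
eef_rot: [0.211, 0.977, -0.0, -0.0]
contact_force: [0.8, 0.3, -0.8]
opening: 0.216
finger_force: 37.3
```

Emit:
step_arm --steps '[[[0,0,0.5],[0,0,0]],[[0,0,0.5],[0,0,0]],[[0,0,0.5],[0,0,0]],[[0,0,0.5],[0,0,0]],[[0,0,0.5],[0,0,0]],[[0,0,0.5],[0,0,0]],[[0,0,0.5],[0,0,0]],[[0,0,0.5],[0,0,0]],[[0,0,0],[0,0,0]]]'

```text
clock: 25.12
tool_pos: [0.4713, 0.3527, 0.1263]
eef_rot: [0.211, 0.977, -0.0, -0.0]
contact_force: [-0.3, -0.4, 0.1]
opening: 0.217
finger_force: 37.3
```

Emit:
step_arm --steps '[[[0,0,0.2],[0,0,0]],[[0,0,0.15],[0,0,0]],[[0,0,0.1],[0,0,0]],[[0,0,0],[0,0,0]],[[0,0,0],[0,0,0]]]'

```text
clock: 25.75
tool_pos: [0.4715, 0.3529, 0.1223]
eef_rot: [0.211, 0.977, 0.0, 0.0]
contact_force: [-0.0, 0.1, 0.6]
opening: 0.221
finger_force: 37.3
```

Emit:
step_arm --steps '[[[0,0,0.1],[0,0,0]],[[0,0,0],[0,0,0]],[[0,0,0],[0,0,0]]]'

```text
clock: 26.12
tool_pos: [0.4715, 0.3529, 0.1212]
eef_rot: [0.211, 0.977, 0.0, 0.0]
contact_force: [0.2, 0.3, -0.3]
opening: 0.22
finger_force: 37.3
```

Emit:
step_arm --steps '[[[0,0,0],[0,0,0]],[[0,0,0],[0,0,0]],[[0,0,0],[0,0,0]],[[0,0,0],[0,0,0]],[[0,0,0],[0,0,0]],[[0,0,0],[0,0,0]],[[0,0,0],[0,0,0]],[[0,0,0],[0,0,0]]]' --claw 1

```text
clock: 27.12
tool_pos: [0.4715, 0.3529, 0.1212]
eef_rot: [0.211, 0.977, 0.0, -0.0]
contact_force: [0.4, -0.1, -0.2]
opening: 1.0
finger_force: 0.0
```

Emit:
step_arm --steps '[[[0,0,-1],[0,0,0]],[[0,0,-2],[0,0,0]],[[0,0,-3],[0,0,0]],[[0,0,-3],[0,0,0]],[[0,0,-3],[0,0,0]],[[0,0,-1.7],[0,0,0]],[[5,1.9,0],[0,0,0]],[[0,0,0],[0,0,0]],[[0,0,0],[0,0,0]],[[0,0,0],[0,0,0]]]'

```text
clock: 28.38
tool_pos: [0.4348, 0.3896, 0.2583]
eef_rot: [0.212, 0.977, -0.0, 0.0]
contact_force: [0.2, 0.5, 0.4]
opening: 1.003
finger_force: 0.0
```

Run:
```python
from h import *
import pickle
np.set_printoptions(precision=4,suppress=True)
s=snap('wrist');t=snap('scene');a=sensors.get_state();d=pickle.load(open('d.pkl','rb'))
print(a['clock'],a['tool_pos'],a['contact_force'],a['opening'])
for c,st in redblobs(s): print(c,st,ray(s,*c,.144))
# in scene: difference from the start around the block pin; and lid
g=(np.abs(t['img'].astype(int)-d['scene']['img']).sum(2)>90)
print('pin region diff',g[235:270,400:430].mean(),'mount',g[243:258,383:397].mean(),'bottles',g[155:210,155:205].mean(),'lid',g[200:350,140:305].mean())
L=pickle.load(open('w1.pkl','rb'));A=L['img'][225:295,228:268]
print(cv2.minMaxLoc(cv2.matchTemplate(s['img'],A,cv2.TM_CCOEFF_NORMED)))
```

```text
28.475 [0.4347 0.3898 0.2582] [0.6286 0.9495 0.3166] 0.9997109044089081
[260.1746 269.1659] [248 258  26  23 464] [0.4715 0.353  0.144 ]
[149.3102 358.2555] [134 344  29  27 548] [0.5095 0.2241 0.144 ]
pin region diff 0.08761904761904762 mount 0.0 bottles 0.06327272727272727 lid 0.2805252525252525
(-0.6153278946876526, 0.916968047618866, (384, 206), (242, 218))
```

```bash
python3 -c "
from plant import finish_job
print(finish_job())"
```

```text
the job is handed in; nothing more can be done
None
```

The lid is sprung up and the pin is back in its hole in the tool block, fully home by the wrist camera; I handed the job in at about 28.5 s, with pin force readings no higher than about 9 N, the bottles and mount left alone, and no verdict returned.

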